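# Cull the short candle round and stand it on its loaded foot

## Task

One of the three birch candle rounds on the notched rack was cut short. Lift that one level by its middle to feel which end hides the steel slug, lay it down again and let go, then take it near its light end and stand it upright on its loaded end on the floor of the seconds tray. Do not drop it or let it topple, leave the two full-length rounds lying in their notches, and do not shift the things standing about.

Things in the scene. Friction and masses are not known exactly. Their poses are not given: they have to be found in the camera images.
- round_a: birch-branch round, 42 mm diameter, bark on, both ends sawn square and looking alike; either the standard 170 mm or the short 140 mm long (one of the three is short). Origin at mid-length on the axis, x axis along the round, either way. A 45 mm long steel slug is plugged 5 mm deep into one end, the loaded foot, which does not show: about 0.3 kg in all, the centre of mass 25 to 30 mm from mid-length towards the foot (a moment of about 0.07 N m about mid-length)
- round_b: birch-branch round, 42 mm diameter, bark on, both ends sawn square and looking alike; either the standard 170 mm or the short 140 mm long (one of the three is short). Origin at mid-length on the axis, x axis along the round, either way. A 45 mm long steel slug is plugged 5 mm deep into one end, the loaded foot, which does not show: about 0.3 kg in all, the centre of mass 25 to 30 mm from mid-length towards the foot (a moment of about 0.07 N m about mid-length)
- round_c: birch-branch round, 42 mm diameter, bark on, both ends sawn square and looking alike; either the standard 170 mm or the short 140 mm long (one of the three is short). Origin at mid-length on the axis, x axis along the round, either way. A 45 mm long steel slug is plugged 5 mm deep into one end, the loaded foot, which does not show: about 0.3 kg in all, the centre of mass 25 to 30 mm from mid-length towards the foot (a moment of about 0.07 N m about mid-length)
- rack: fixed wooden rack: a plywood board 150 x 290 x 15 mm with two upright notched battens running along its y, each 14 mm thick, centred at x = -55 and +55 mm. Origin under the board's centre. Three 90-degree notches at y = -90, 0 and +90 mm carry the rounds across the battens, along the rack's x, axes 54.7 mm above the bench; the battens' tops are 46.7 mm and the board's top 15 mm above the bench
- tray: seconds tray, fixed: open wooden tray 220 (x) x 160 (y) x 32 mm high, walls and floor 8 mm thick, empty. Origin under its centre; its inner floor is 8 mm above the bench
- faceplate: bystander: steel lathe faceplate, 110 mm diameter, 34 mm high at the hub, lying flat; origin under its centre
- tape: bystander: tape measure 72 x 34 x 62 mm, standing; origin under its centre
- glue: bystander: white glue bottle, 64 mm diameter, 170 mm high; origin under its centre
Mind the look-alikes: they are no part of the job. What is shaped like the round_c but purple is not meant.

How it is judged:
By the outcome, as a careful person would: the job done as asked, in the order asked, and still so for the second after the job is handed in, with the robot touching nothing.
It also fails if it takes over 51 s, if anything falls off the work surface, if the arm or the gripper's body presses on something with over 40 N, if the wrist force passes 120 N, or if a joint passes its speed limit or range.

## Robot

A 6-joint arm with a two-finger parallel gripper is mounted at the origin on the work surface. World frame = base frame: x ahead of the robot, y to its left, z up, the work surface at z = 0. Lengths are in m, angles in degrees, forces in N, time in s.
With the tool pointing down it reaches from about 0.35 to 0.975 m from the base axis. Payload 4.9 kg.
Tool frame: the origin (TCP) lies midway between the tips of the shut fingers; the grasp point (between the pads) lies 19 mm behind it; z points along the fingers, y is the line along which they close (so a half turn about z gives the same grasp; the last joint's range is limited). The gripper opens to 85 mm and grips with 20 to 120 N. Pads are 22 mm wide; open, the fingers measure 114 mm over their backs; the gripper's body (76 mm by 85 mm) begins 54 mm behind the grasp point. The pads swing forward as they close: fully open they stand 13 mm farther back than shut.
Start: joints at [-78.037, 3.019, 92.412, -0, 84.569, -6.818], TCP at [0.201, -0.592, 0.231] pointing down, gripper open.
Joint ranges: [-172.51, 172.51], [-57.92, 126.97], [3.15, 148.05], [-58.71, 238.71], [5.1, 150.11], [-179.66, 179.66]. Speed limits (degrees/s): [147.25, 147.25, 180, 180, 180, 180].

## Interface

Orientations are given as a 3x3 rotation matrix whose columns are the frame's x, y, z axes.
In Python, from bench import arm gives the robot as it stands. The module is installed in compiled form; this text tells all that it offers.
- The arm moves only by the tool send_rows, never from a script. Its arguments are lists of equal length, an entry for each row: "dr": the turn, a rotation vector about the world's x, y, z in degrees, a list of three; "slide": the shift along the world's x, y, z in cm, a list of three; "jaw": the closure in counts, from 0 (fully open) to 255 (shut). A call has 1 to 12 rows; each row is the pose to reach, as a shift and turn from the pose commanded when the call began; what a row does not reach only later rows make up. A row lasts 1/8 s, in which the tool goes at most 62.5 mm and 10.7 degrees, less where a joint would pass 70% of its speed; a pose out of reach is approached as far as the arm can. A call with a gripper value outside its range is refused whole. The fingers move at their own pace and stop on an object; "squeeze" is the grip in N (left out, the last holds). Time passes only in rows, so rows that repeat a pose let the fingers close. It gives the time, the measured TCP pose, the force, the opening and the grip force at its end, in the units of the state.
- arm.state(): the state, without advancing time (a new reading comes with each control period).
- arm.read_camera(name): name is "side" or "top"; returns the picture (480x640x3 uint8, red, green, blue); there is no depth.
- arm.get_calibration(name): a dict with "camera_matrix" (3x3 intrinsics, pixels), "rvec" (rotation vector, rad) and "tvec" (3), from world to camera coordinates, as OpenCV has them. Camera axes: x right, y down, z forward; pixel columns grow to the right and rows downward; lengths in m; the calibration is good to about 2 mm. A picture is of the moment at which its call begins. get_calibration takes no time and is no camera call.
- arm.close_job(): hands the job in; it is judged then, once.
The state is a dict: "clock": time; "joints": joint angles; "qvel": joint speeds; "effort": joint torques, N m; "position": TCP position; "tool_rot": TCP orientation; "ft_force": force on the tool from outside, world axes, zero at the start; "moment": the same for the moment, N m; "grip_width": opening from 0.0 (shut) to 1.0 (fully open); "gripper_force": force on a finger pad.
Only numpy, scipy, OpenCV 4.12 (cv2) and the standard library are available. Lean on these libraries where they do the work, as an engineer would, in place of code of your own. Each camera call takes 0.05 s, during which the arm holds its last target. There are 200 camera calls.

## Working session

There is one attempt and no reset: what is moved stays moved. The work goes in short steps, Python scripts to look and compute and a tool call to move; the robot and the scene stay as the last step left them, time stands still between calls to the robot, and variables do not carry over. Pictures are saved under pics/ and viewed, at most 10 in all, crops included, and the job is handed in when it is done.

Besides the shell and the picture viewer there is one more tool, called after "Request:" as a command line: name --argument value ..., lists and objects as JSON in quotes. send_rows: Moves the arm, as the interface text tells. Its arguments: {"type":"object","properties":{"dr":{"type":"array"},"slide":{"type":"array"},"jaw":{"type":"array"},"squeeze":{"type":"number"}},"required":["dr","slide","jaw"]}

```bash
mkdir -p pics
python3 - <<'E'
from bench import arm
import cv2,json
for n in("top","side"):
    im=arm.read_camera(n); cv2.imwrite(f"pics/{n}0.png",im[:,:,::-1]); c=arm.get_calibration(n); print(n,c)
print(arm.state())
E
```

```text
top {'camera_matrix': array([[604.10234929,   0.        , 318.26664663],
       [  0.        , 604.10234929, 232.75202842],
       [  0.        ,   0.        ,   1.        ]]), 'rvec': array([ 2.1671374 , -2.18378855,  0.09215161]), 'tvec': array([0.01464573, 0.56980405, 1.22162312])}
side {'camera_matrix': array([[562.20876647,   0.        , 325.05355521],
       [  0.        , 562.20876647, 234.88248422],
       [  0.        ,   0.        ,   1.        ]]), 'rvec': array([ 0.71639795, -2.64996657,  1.06275664]), 'tvec': array([0.464449  , 0.26920578, 0.97660139])}
{'clock': 0.1, 'joints': array([-7.80371367e+01,  3.05382993e+00,  9.24840673e+01,  7.44641900e-04,
        8.45698214e+01, -6.81774871e+00]), 'qvel': array([-0.02209596, -0.02804426, -0.07359829, -0.0354233 , -0.12420656,
       -0.01945679]), 'effort': array([ 1.71995166e-04, -3.94905710e+01, -3.71361351e+01, -1.52842981e-04,
        3.95689261e-03, -1.48895552e-06]), 'position': array([ 0.20110599, -0.59116253,  0.23018378]), 'tool_rot': array([[ 9.46758700e-01,  3.21943819e-01, -3.77033902e-04],
       [ 3.21943953e-01, -9.46756937e-01,  1.84189496e-03],
       [ 2.36027235e-04, -1.86521386e-03, -9.99998233e-01]]), 'ft_force': array([-0.10332488,  0.7506988 , -0.25812711]), 'moment': array([0.04925244, 0.00751144, 0.00682248]), 'gripper_force': 0.0, 'grip_width': 0.9980432642135244}
```

View pics/top0.png

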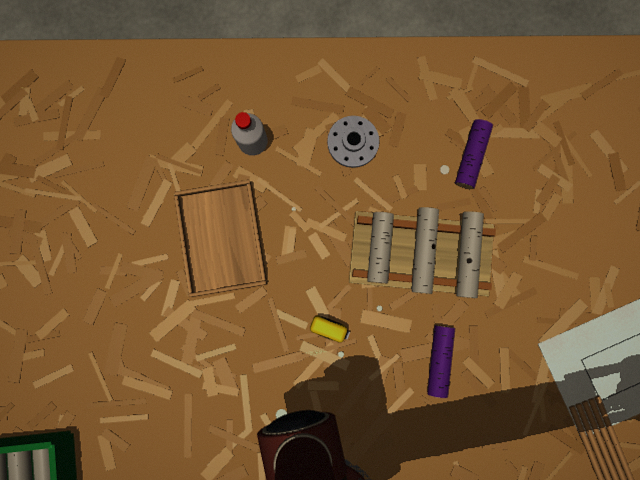

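View pics/side0.png

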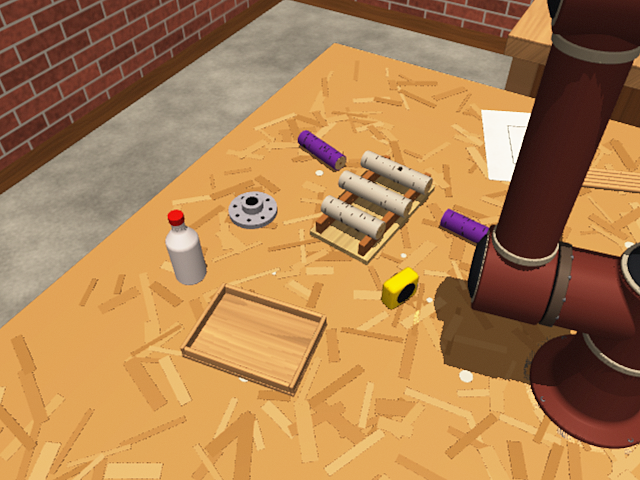

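Top view: the short round is the left one on the rack (about (381,247), rows 212–283). The tray's corners are near (177,193), (251,182), (267,285) and (191,297). The tape is at (329,328), and the purple look-alikes lie off the rack.

```bash
cat > h.py <<'E'
from bench import arm
import cv2,numpy as np
def cast(n,uv,z):
    c=arm.get_calibration(n);R=cv2.Rodrigues(c["rvec"])[0];C=-R.T@c["tvec"]
    p=cv2.undistortPoints(np.float64(uv).reshape(-1,1,2),c["camera_matrix"],None)[:,0]
    d=np.c_[p,np.ones(len(p))]@R
    return C+d*((z-C[2])/d[:,2])[:,None]
def proj(n,P):
    c=arm.get_calibration(n);return cv2.projectPoints(np.float64(P),c["rvec"],c["tvec"],c["camera_matrix"],None)[0][:,0]
E
python3 - <<'E'
from h import *
np.set_printoptions(precision=4,suppress=True)
im=cv2.imread("pics/top0.png");hsv=cv2.cvtColor(im,cv2.COLOR_BGR2HSV)
c=arm.get_calibration("top");print("cam",-cv2.Rodrigues(c["rvec"])[0].T@c["tvec"])
m=((hsv[...,1]<75)&(hsv[...,2]>70)).astype(np.uint8);m[:195]=0;m[310:]=0;m[:,:340]=0;m[:,500:]=0
m=cv2.morphologyEx(m,cv2.MORPH_CLOSE,np.ones((5,5)))
m=cv2.morphologyEx(m,cv2.MORPH_OPEN,np.ones((5,5)))
for k in cv2.findContours(m,0,2)[0]:
    if cv2.contourArea(k)<300: continue
    b=cv2.boxPoints(cv2.minAreaRect(k));P=cast("top",b,0.0547)[:,:2]
    e=[P[1]-P[0],P[2]-P[1]];L=max(e,key=np.linalg.norm)
    print(cv2.boundingRect(k),"ctr",P.mean(0),"LW",[np.linalg.norm(x) for x in e],"ang",np.degrees(np.arctan2(L[1],L[0])))
P=cast("top",[(177,193),(251,182),(267,285),(191,297)],0.032);print("tray",P,P.mean(0),np.linalg.norm(P-np.roll(P,1,0),axis=1))
print("tape",cast("top",[(329,327)],.06),"glue",cast("top",[(243,121)],.17),"fp",cast("top",[(353,140)],.02))
print("rack TL,BL,",cast("top",[(355,211),(350,284),(497,222),(491,294)],.0155))
E
```

```text
cam [0.4612 0.0074 1.2667]
(458, 212, 25, 86) ctr [ 0.5224 -0.2941] LW [np.float64(0.17127124085737505), np.float64(0.03917916844963837)] ang -6.16342631709636
(368, 212, 25, 71) ctr [ 0.5383 -0.1143] LW [np.float64(0.14117563574944647), np.float64(0.03929297828928834)] ang -6.237918172320005
(413, 208, 25, 85) ctr [ 0.5316 -0.2043] LW [np.float64(0.17081008501475742), np.float64(0.03922751544697051)] ang -6.2607378951995445
tray [[0.654  0.3014 0.032 ]
 [0.6757 0.1486 0.032 ]
 [0.4633 0.1155 0.032 ]
 [0.4401 0.2701 0.032 ]] [0.5583 0.2089 0.032 ] [0.2161 0.1543 0.215  0.1563]
tape [[ 0.3795 -0.0096  0.06  ]] glue [[0.7662 0.1479 0.17  ]] fp [[ 0.7652 -0.0641  0.02  ]]
rack TL,BL, [[ 0.6157 -0.0666  0.0155]
 [ 0.4641 -0.0544  0.0155]
 [ 0.5903 -0.3617  0.0155]
 [ 0.4414 -0.3444  0.0155]]
```

Request:
send_rows --dr '[[0,0,-5],[0,0,-10],[0,0,-15],[0,0,-20],[0,0,-25],[0,0,-25],[0,0,-25],[0,0,-25],[0,0,-25],[0,0,-25],[0,0,-25],[0,0,-25]]' --slide '[[3.4,4.8,0],[6.7,9.5,0],[10.1,14.3,0],[13.5,19.1,0],[16.9,23.9,0],[20.2,28.6,0],[23.6,33.4,0],[27,38.2,-1],[30.3,43,-3],[33.7,47.7,-5],[33.7,47.7,-8],[33.7,47.7,-8]]' --jaw '[0,0,0,0,0,0,0,0,0,0,0,0]' --squeeze 80

```text
clock: 1.6
position: [0.5361, -0.1132, 0.1478]
tool_rot: [[0.994, -0.107, -0.007], [-0.107, -0.994, 0.002], [-0.007, -0.002, -1.0]]
ft_force: [0.1, -0.6, -0.2]
grip_width: 1.006
gripper_force: 0.0
```

Run:
```python
from h import *
np.set_printoptions(precision=4,suppress=True)
s=arm.state()
for k in("clock","joints","position","tool_rot","ft_force","moment","grip_width"):print(k,s[k])
R=s["tool_rot"];print("y yaw",np.degrees(np.arctan2(R[1,1],R[0,1])))
im=arm.read_camera("side");cv2.imwrite("pics/s1.png",cv2.resize(im[100:340,220:540,::-1],None,fx=2.4,fy=2.4))
print(proj("side",[s["position"],[.5383,-.1143,.0547]]))
```

```text
clock 1.6
joints [-19.7056  -3.4178 107.0107  -0.0076  76.8132  76.4361]
position [ 0.5361 -0.1132  0.1478]
tool_rot [[ 0.9942 -0.107  -0.0067]
 [-0.1069 -0.9943  0.0023]
 [-0.0069 -0.0015 -1.    ]]
ft_force [ 0.0935 -0.57   -0.2128]
moment [ 0.05   -0.0052  0.0084]
grip_width 1.005828792727645
y yaw -96.1402718733071
[[354.2269 185.786 ]
 [352.0541 218.2361]]
```

View pics/s1.png

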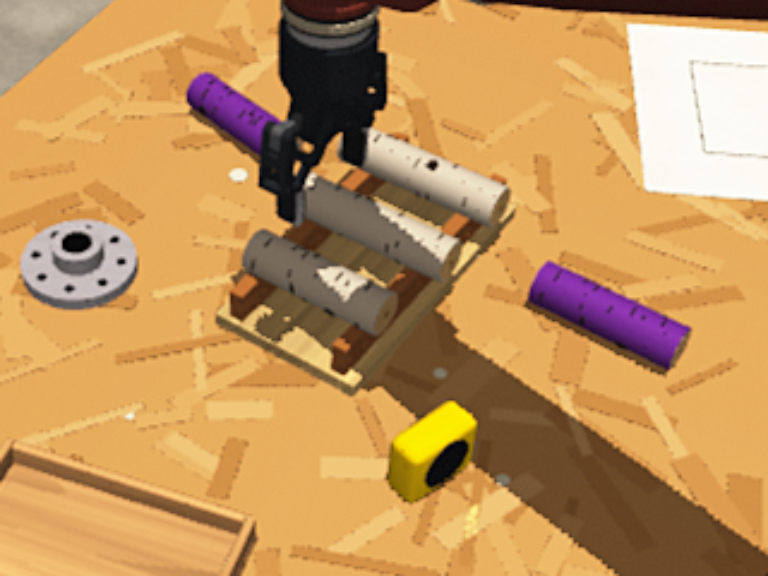

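The side view shows the open gripper above the short round, aligned across it. The round's centre is at about (353,218) in the full image, as predicted. Next I go down and grip.

Request:
send_rows --dr '[[0,0,0],[0,0,0],[0,0,0],[0,0,0],[0,0,0],[0,0,0],[0,0,0],[0,0,0],[0,0,0],[0,0,0]]' --slide '[[0,0.1,-4],[0,0.1,-8],[0,0.1,-10.5],[0,0.1,-11.6],[0,0.1,-11.6],[0,0.1,-11.6],[0,0.1,-11.6],[0,0.1,-11.6],[0,0.1,-11.6],[0,0.1,-11.6]]' --jaw '[0,0,0,0,0,255,255,255,255,255]' --squeeze 80

```text
clock: 2.9
position: [0.5392, -0.1148, 0.037]
tool_rot: [[0.994, -0.108, 0.002], [-0.108, -0.994, -0.002], [0.002, 0.002, -1.0]]
ft_force: [-1.3, -2.8, 5.7]
grip_width: 0.468
gripper_force: 80.5
```

Run:
```python
from h import *
np.set_printoptions(precision=4,suppress=True)
s=arm.state()
for k in("clock","position","ft_force","moment","grip_width","gripper_force","joints"):print(k,s[k])
```

```text
clock 2.9
position [ 0.5392 -0.1148  0.037 ]
ft_force [-1.3066 -2.7565  5.7345]
moment [-0.4695  0.3416  0.0799]
grip_width 0.46777303310643953
gripper_force 80.45188307762146
joints [-19.7056   4.6599 110.5616  -0.1011  64.6278  76.528 ]
```

Request:
send_rows --dr '[[0,0,0],[0,0,0],[0,0,0],[0,0,0],[0,0,0],[0,0,0],[0,0,0],[0,0,0]]' --slide '[[0,0,1],[0,0,2],[0,0,3],[0,0,4],[0,0,5],[0,0,5],[0,0,5],[0,0,5]]' --jaw '[255,255,255,255,255,255,255,255]'

```text
clock: 3.9
position: [0.5378, -0.1135, 0.0846]
tool_rot: [[0.994, -0.108, -0.001], [-0.108, -0.994, 0.0], [-0.001, -0.0, -1.0]]
ft_force: [0.0, 0.3, -2.1]
grip_width: 0.469
gripper_force: 80.8
```

Run:
```python
from h import *
np.set_printoptions(precision=4,suppress=True)
for i in range(3):
    im=arm.read_camera("side");s=arm.state();print(s["ft_force"],s["moment"],s["tool_rot"].T@s["moment"])
print(s["position"],s["gripper_force"],s["clock"])
cv2.imwrite("pics/s2.png",cv2.resize(im[100:340,220:540,::-1],None,fx=2.4,fy=2.4))
```

```text
[-0.0585 -0.0971 -3.3985] [ 0.0263  0.1144 -0.0031] [ 0.0138 -0.1166  0.0032]
[ 0.1668  0.5036 -2.9985] [-0.0228  0.0378  0.0287] [-0.0268 -0.0351 -0.0286]
[-0.5885  0.0989 -3.9723] [0.0229 0.0644 0.0035] [ 0.0158 -0.0665 -0.0035]
[ 0.5379 -0.1136  0.0848] 80.80786943435669 4.05
```

View pics/s2.png

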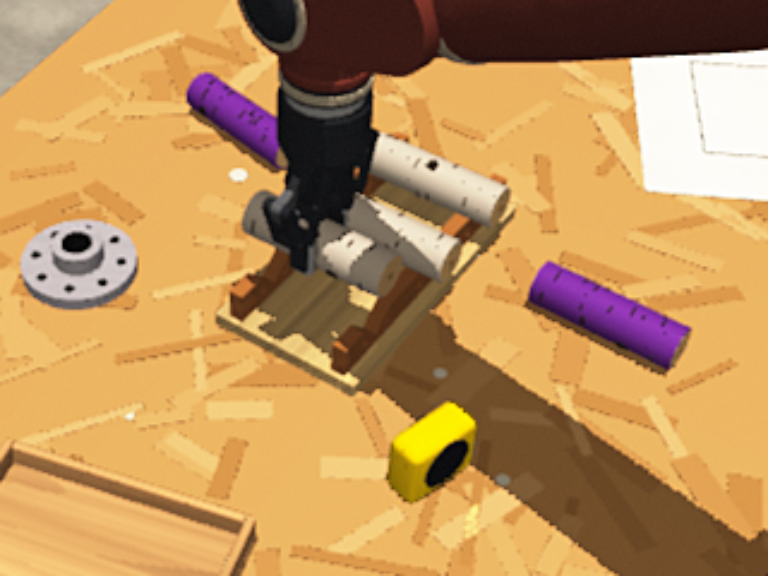

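The round is lifted and still level: its near end is at about (395,275) in the crop and it stays parallel to its neighbours. I'll average the moment over more readings.

Run:
```python
from h import *
np.set_printoptions(precision=4,suppress=True)
F=[];M=[]
for i in range(12):
    arm.read_camera("side");s=arm.state();F.append(s["ft_force"]);M.append(s["moment"])
print(np.mean(F,0),np.mean(M,0),np.std(M,0)/12**.5,s["clock"])
```

```text
[ 0.1447  0.0944 -3.2302] [ 0.0023  0.0559 -0.0076] [0.0055 0.0075 0.007 ] 4.65
```

The moment about +y is +0.056 ± 0.008 N m, so the weight is at the far (+x) end and the light end is the one towards the robot. I lay it back and let go.

Request:
send_rows --dr '[[0,0,0],[0,0,0],[0,0,0],[0,0,0],[0,0,0],[0,0,0],[0,0,0],[0,0,0],[0,0,0],[0,0,0],[0,0,0],[0,0,0]]' --slide '[[0,0,-1.5],[0,0,-3],[0,0,-4],[0,0,-4.6],[0,0,-5],[0,0,-5],[0,0,-5],[0,0,-5],[0,0,-5],[0,0,-5],[0,0,0],[0,0,3]]' --jaw '[255,255,255,255,255,255,255,0,0,0,0,0]'

```text
clock: 6.15
position: [0.5391, -0.1139, 0.1174]
tool_rot: [[0.994, -0.108, 0.002], [-0.108, -0.994, -0.001], [0.002, 0.0, -1.0]]
ft_force: [0.0, -0.6, 0.5]
grip_width: 0.996
gripper_force: 0.0
```

```bash
cat > kin.py <<'E'
import numpy as np
from scipy.spatial.transform import Rotation as Ro
from scipy.optimize import least_squares
lo=np.array([-172.5,-57.9,3.2,-58.7,5.1,-179.6]);hi=np.array([172.5,126.9,148,238.7,150.1,179.6])
def fk(q,p,sg=1):
    h,a1,L2,e,L3,d,T=p
    R1=Ro.from_euler('z',q[0],degrees=True);r=lambda a:Ro.from_euler('y',a,degrees=True)
    W=np.array([a1,d,h])+r(q[1]).apply([0,0,L2])+r(q[1]+q[2]).apply([e,0,L3])
    R=R1*r(q[1]+q[2])*Ro.from_euler('z',sg*q[3],degrees=True)*r(q[4])*Ro.from_euler('z',q[5]+90,degrees=True)
    return R1.apply(W)+R.apply([0,0,T]),R,R1.apply(W)
D=[([-78.0371,3.0538,92.484,0,84.5698,-6.8177],[.20111,-.59116,.23018]),
([-19.7056,-3.4178,107.0107,0,76.8132,76.4361],[.5361,-.1132,.1478]),
([-19.7056,4.6599,110.5616,-.1,64.6278,76.528],[.5392,-.1148,.037])]
def fit(extra=[]):
    X=D+extra;p0=np.array([.35,.0,.4,0,.4,.07,.25])
    f=lambda p:np.r_[np.concatenate([(fk(q,p)[0]-x)/.001 for q,x in X]),(p-p0)/.1]
    return least_squares(f,p0)
E
python3 - <<'E'
from h import *
from kin import *
np.set_printoptions(precision=4,suppress=True)
s=arm.state();print(s["clock"],s["position"],s["joints"],s["grip_width"])
r=fit([(s["joints"],s["position"])]);print(r.x,r.fun)
q=s["joints"];print(fk(q,r.x)[1].as_matrix(),s["tool_rot"])
im=arm.read_camera("top");cv2.imwrite("pics/t3.png",im[:,:,::-1])
E
```

```text
6.15 [ 0.5391 -0.1139  0.1174] [-19.6715  -1.4993 108.2443   0.0092  73.1215  76.5365] 0.9960947477986727
[0.2767 0.0003 0.4245 0.0961 0.6097 0.0742 0.316 ] [-0.0144  0.0668 -0.0389 -0.0382  0.0265 -0.0226 -0.0586 -0.0058  0.0708
  0.161  -0.0438 -0.0019 -0.7331  0.0029  0.2448  0.9609  2.0975  0.0421
  0.6595]
[[ 0.9941 -0.1082  0.0022]
 [-0.1082 -0.9941 -0.0006]
 [ 0.0023  0.0004 -1.    ]] [[ 0.9941 -0.1082  0.0022]
 [-0.1082 -0.9941 -0.0006]
 [ 0.0023  0.0004 -1.    ]]
```

```bash
cat > plan.py <<'E'
from kin import *
import sys
np.set_printoptions(precision=2,suppress=True)
p=np.array([0.2767,0.0003,0.4245,0.0961,0.6097,0.0742,0.316])
up=np.array([0,0,1.]);g=np.array([np.cos(np.radians(-6.2)),np.sin(np.radians(-6.2)),0])
def frame(foot,z_other,tilt,half):  # tool z = sin(tilt)*foot + cos(tilt)*z_other
    s,c=np.sin(np.radians(tilt)),np.cos(np.radians(tilt))
    z=s*foot+c*z_other;x=c*foot-s*z_other
    if half:x=-x
    return Ro.from_matrix(np.c_[x,np.cross(z,x),z])
def ik(pos,R,q0,sg=1):
    f=lambda q:np.r_[(fk(q,p,sg)[0]-pos)/.001,(R.inv()*fk(q,p,sg)[1]).as_rotvec()*300]
    r=least_squares(f,np.clip(q0,lo+.1,hi-.1),bounds=(lo,hi));return r.x,np.abs(r.fun).max()
def poses(phi,tilt,half,tx=.555,ty=.21,off=.033,cx=.5388,cy=-.114):
    Rg=frame(g,-up,tilt,half);G=np.array([cx,cy,.0547])-off*g;Pg=G+.022*Rg.as_matrix()[:,2]
    pt=np.array([np.cos(np.radians(phi)),np.sin(np.radians(phi)),0])
    Rs=frame(-up,pt,tilt,half);Ps=np.array([tx,ty,.078+off])+.022*Rs.as_matrix()[:,2]
    return Pg,Rg,Ps,Rs
E
python3 - <<'E'
from plan import *
q0=np.array([-19.7,-1.5,108,0,73,76.5])
for sg in(1,-1):
 for half in(0,1):
  for phi in((70,90,110) if sg==1 else (-50,-70,-90,-110)):
   Pg,Rg,Ps,Rs=poses(phi,30,half)
   q,e=ik(Pg,Rg,q0-[0,0,0,0,30,180*half],sg);qg=q;es=[e]
   dv=(Rs*Rg.inv()).as_rotvec()
   for k in np.linspace(0,1,13):
    P=Pg+(Ps-Pg)*k+up*.17*np.sin(np.pi*k)**.5
    q,e=ik(P,Ro.from_rotvec(dv*k)*Rg,q,sg);es.append(e)
   print(sg,half,phi,"qg",qg,"qs",q,"err",np.max(es),es[-1],"W",fk(q,p,sg)[2],"dv",np.degrees(dv))
E
```

```text
1 0 70 qg [-26.23 -17.57 135.69  17.52  34.67  57.93] qs [-12.68   4.3  122.48  68.73  67.19 149.52] err 3.608224830031759e-13 1.1102230246251565e-13 W [ 0.47 -0.03  0.26] dv [ 85.57  53.26 -79.32]
1 0 90 qg [-26.23 -17.57 135.69  17.52  34.67  57.93] qs [-12.25  14.74 110.37  58.69  82.12 143.81] err 8.788803018688895e-12 5.551115123125783e-14 W [ 0.56 -0.04  0.26] dv [ 72.1   64.69 -64.69]
1 0 110 qg [-26.23 -17.57 135.69  17.52  34.67  57.93] qs [ -9.24  24.11  98.09  49.37  95.25 137.86] err 6.143523190171862e-12 1.3322676295501876e-13 W [ 0.64 -0.03  0.26] dv [ 57.95  73.9  -49.63]
1 1 70 qg [ -26.23  -17.57  135.69   17.52   34.67 -122.07] qs [-12.68   4.3  122.48  68.73  67.19 -30.48] err 6.405986852087153e-11 1.582067810090848e-13 W [ 0.47 -0.03  0.26] dv [ 85.57  53.26 -79.32]
1 1 90 qg [ -26.23  -17.57  135.69   17.52   34.67 -122.07] qs [-12.25  14.74 110.37  58.69  82.12 -36.19] err 6.405986852087153e-11 1.942890293094024e-13 W [ 0.56 -0.04  0.26] dv [ 72.1   64.69 -64.69]
1 1 110 qg [ -26.23  -17.57  135.69   17.52   34.67 -122.07] qs [ -9.24  24.11  98.09  49.37  95.25 
[... 1021 characters left out ...]
e-12 2.220446049250313e-13 W [0.39 0.41 0.26] dv [-96.62  51.59 101.63]
-1 1 -70 qg [ -26.23  -17.57  135.69  -17.52   34.67 -122.07] qs [  37.27   24.74   97.21   55.88   87.33 -144.2 ] err 2.5987545448913345e-11 3.3306690738754696e-13 W [0.47 0.45 0.26] dv [-81.66  64.03  88.09]
-1 1 -90 qg [ -26.23  -17.57  135.69  -17.52   34.67 -122.07] qs [  34.05   32.79   85.74   46.93  100.8  -137.83] err 1.0547118733938987e-11 3.3306690738754696e-13 W [0.56 0.46 0.26] dv [-66.24  73.82  73.82]
-1 1 -110 qg [ -26.23  -17.57  135.69  -17.52   34.67 -122.07] qs [  29.55   39.37   75.86   37.46  112.52 -129.45] err 6.106226635438361e-12 2.220446049250313e-13 W [0.64 0.45 0.26] dv [-50.54  81.19  59.01]
```

Request:
send_rows --dr '[[-0.8,-7.5,0],[-1.6,-15,0],[-2.4,-22.4,0],[-3.2,-29.8,0],[-3.2,-29.8,0],[-3.2,-29.8,0]]' --slide '[[-1.4,0.1,0],[-2.8,0.3,0],[-4.2,0.4,-0.5],[-5.6,0.6,-1.5],[-5.6,0.6,-1.5],[-5.6,0.6,-1.5]]' --jaw '[0,0,0,0,0,0]'

```text
clock: 6.95
position: [0.4837, -0.1084, 0.1022]
tool_rot: [[0.86, -0.108, 0.498], [-0.094, -0.994, -0.054], [0.501, 0.0, -0.865]]
ft_force: [0.2, -0.3, 1.3]
grip_width: 0.999
gripper_force: 0.0
```

Run:
```python
from h import *
from plan import *
np.set_printoptions(precision=4,suppress=True)
im=arm.read_camera("side");im2=arm.read_camera("top");s=arm.state();q=s["joints"];print(s["clock"],q,s["position"])
for sg in(1,-1): print(sg,fk(q,p,sg)[0]);print(np.degrees((Ro.from_matrix(s["tool_rot"]).inv()*fk(q,p,sg)[1]).magnitude()))
Pg,Rg,Ps,Rs=poses(90,30,0);print("Pg",Pg,"rot err",np.degrees((Rg*Ro.from_matrix(s["tool_rot"]).inv()).as_rotvec()))
a=cv2.resize(im[120:280,260:460],None,fx=3,fy=3);b=cv2.resize(im2[180:310,330:510],None,fx=2.2,fy=2.2)
o=np.zeros((480+286,600,3),np.uint8);o[:480]=a;o[480:,:396]=b
cv2.imwrite("pics/s4.png",cv2.resize(o[:,:,::-1],(470,600)))
```

```text
7.05 [-27.1199 -29.1242 135.6772  14.4303  45.8886  61.526 ] [ 0.4847 -0.1087  0.1033]
1 [ 0.5037 -0.1111  0.1084]
2.0181696132614176e-14
-1 [ 0.4522 -0.2117  0.1084]
28.860521362196668
Pg [ 0.5169 -0.1116  0.0356] rot err [ 0.0467  0.1327 -0.0131]
```

View pics/s4.png

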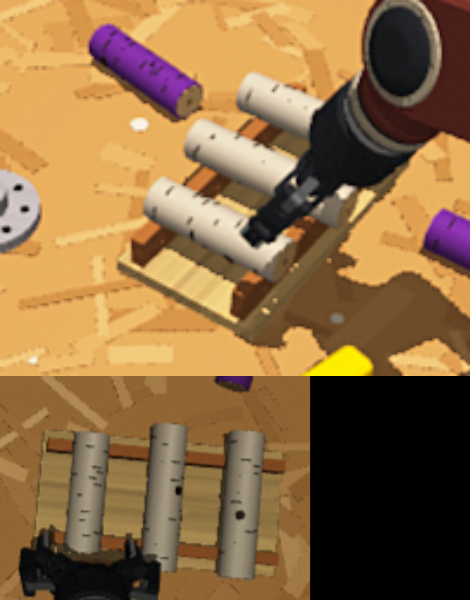

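The tool is tilted 30°, with its fingers straddling the near (light) end of the short round. All three rounds lie in their notches. The j4 sign is confirmed. Now I grip near the light end.

Request:
send_rows --dr '[[0,0,0],[0,0,0],[0,0,0],[0,0,0],[0,0,0],[0,0,0],[0,0,0],[0,0,0],[0,0,0],[0,0,0],[0,0,0]]' --slide '[[1.2,-0.1,-2.3],[2.3,-0.2,-4.5],[3.0,-0.3,-6.0],[3.3,-0.3,-6.6],[3.3,-0.3,-6.6],[3.3,-0.3,-6.6],[3.3,-0.3,-6.6],[3.3,-0.3,-6.6],[3.3,-0.3,-6.6],[3.3,-0.3,-6.6],[3.3,-0.3,-6.6]]' --jaw '[0,0,0,0,0,0,255,255,255,255,255]' --squeeze 120

```text
clock: 8.43
position: [0.5157, -0.1123, 0.0354]
tool_rot: [[0.86, -0.109, 0.498], [-0.093, -0.994, -0.057], [0.501, 0.003, -0.865]]
ft_force: [-5.6, -6.7, 3.2]
grip_width: 0.461
gripper_force: 119.9
```

Request:
send_rows --dr '[[0,0,0],[0,0,0],[0,0,0],[0,0,0],[0,0,0],[0,0,0],[0,0,0],[0,0,0],[0,0,0],[0,0,0]]' --slide '[[0,0,0.7],[0,0,1.5],[0,0,2.7],[0,0,4.2],[0,0,6.2],[0,0,8.7],[0,0,11.5],[0,0,14],[0,0,15],[0,0,15]]' --jaw '[255,255,255,255,255,255,255,255,255,255]'

```text
clock: 9.68
position: [0.5155, -0.1108, 0.1853]
tool_rot: [[0.86, -0.108, 0.498], [-0.094, -0.994, -0.054], [0.501, -0.0, -0.866]]
ft_force: [0.1, 0.1, -3.6]
grip_width: 0.466
gripper_force: 121.1
```

Run:
```python
from h import *
from plan import *
np.set_printoptions(precision=4,suppress=True)
im=arm.read_camera("side");s=arm.state();q=s["joints"];print(s["clock"],q,s["position"],s["ft_force"],s["moment"],s["grip_width"])
Pg,Rg,Ps,Rs=poses(90,30,0);print("Pg",Pg,"Ps",Ps)
d=(Rs*Ro.from_matrix(s["tool_rot"]).inv()).as_rotvec(degrees=True);print("dv",d,np.linalg.norm(d))
print("move cm",(Ps-s["position"])*100)
cv2.imwrite("pics/s5.png",cv2.resize(im[60:300,200:520,::-1],None,fx=2,fy=2))
```

```text
9.725 [-25.2899 -29.2341 127.6609  11.7475  53.6217  66.295 ] [ 0.5149 -0.1105  0.1838] [ 0.0139 -0.276  -3.3151] [0.0624 0.6508 0.0092] 0.46789940003952585
Pg [ 0.5169 -0.1116  0.0356] Ps [0.555  0.2291 0.1   ]
dv [ 72.0091  64.6711 -64.6882] 116.4140717175855
move cm [ 4.0127 33.9583 -8.3813]
```

View pics/s5.png

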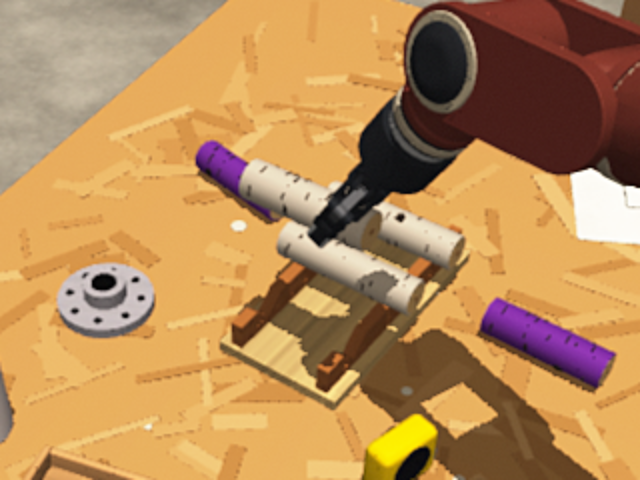

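Request:
send_rows --dr '[[6,5.4,-5.4],[12,10.8,-10.8],[18,16.2,-16.2],[24,21.6,-21.6],[30,27,-27],[36,32.3,-32.3],[42,37.7,-37.7],[48,43.1,-43.1],[54,48.5,-48.5],[60,53.9,-53.9],[66,59.3,-59.3],[72,64.7,-64.7]]' --slide '[[0.3,2.8,0.5],[0.7,5.7,1],[1,8.5,1],[1.3,11.3,1],[1.7,14.2,1],[2,17,1],[2.3,19.8,1],[2.7,22.7,1],[3,25.5,1],[3.3,28.3,1],[3.7,31.2,0.5],[4,34,0]]' --jaw '[255,255,255,255,255,255,255,255,255,255,255,255]'

```text
clock: 11.22
position: [0.5555, 0.2297, 0.1823]
tool_rot: [[-0.007, -1.0, 0.001], [-0.499, 0.004, 0.866], [-0.866, 0.005, -0.499]]
ft_force: [-0.3, -0.1, -3.4]
grip_width: 0.468
gripper_force: 121.0
```

Request:
send_rows --dr '[[0,0,0],[0,0,0],[0,0,0],[0,0,0]]' --slide '[[0,0,0],[0,0,-1],[0,0,-2],[0,0,-2]]' --jaw '[255,255,255,255]'

```text
clock: 11.72
position: [0.555, 0.2289, 0.1634]
tool_rot: [[-0.001, -1.0, -0.001], [-0.501, 0.0, 0.865], [-0.865, 0.002, -0.501]]
ft_force: [-0.4, 0.1, -3.4]
grip_width: 0.463
gripper_force: 121.2
```

Run:
```python
from h import *
from plan import *
np.set_printoptions(precision=4,suppress=True)
im=arm.read_camera("side");im2=arm.read_camera("top");s=arm.state();q=s["joints"];print(s["clock"],q,s["position"],s["ft_force"],s["grip_width"])
Pg,Rg,Ps,Rs=poses(90,30,0);R=s["tool_rot"]
print("rot err",(Rs*Ro.from_matrix(R).inv()).as_rotvec(degrees=True),"to go cm",(Ps-s["position"])*100)
G=s["position"]-.022*R[:,2]; print("pred ends",G+[0,0,.037],G-[0,0,.103],proj("side",[G+[0,0,.037],G-[0,0,.103]]),proj("top",[G+[0,0,.037],G-[0,0,.103]]))
a=cv2.resize(im[150:400,150:350],None,fx=2,fy=2);b=cv2.resize(im2[170:310,160:290],None,fx=3,fy=3)
o=np.zeros((500,800,3),np.uint8);o[:,:400]=a;o[:420,400:790]=b
cv2.imwrite("pics/s6.png",o[:,:,::-1]);cv2.imwrite("pics/raw6.png",im[:,:,::-1])
```

```text
11.825 [ -9.0045   6.3586 110.0885  59.2534  84.1578 152.74  ] [0.5555 0.229  0.1645] [ 0.642  -0.1146 -3.3427] 0.4624230704439652
rot err [0.0459 0.0009 0.0066] to go cm [-0.053   0.0012 -6.4516]
pred ends [0.5555 0.21   0.2125] [0.5555 0.21   0.0725] [[248.4097 267.4833]
 [256.4461 318.9206]] [[204.0698 232.4693]
 [217.5718 238.6569]]
```

View pics/s6.png

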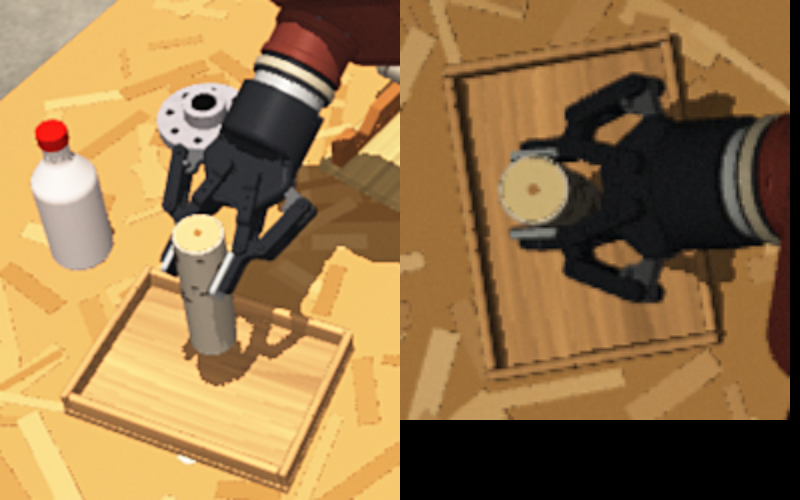

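The round hangs upright over the tray centre. In the side image its top is at (249,268) and its foot at (256,320), both within 1 px of prediction. Lowering.

Request:
send_rows --dr '[[0,0,0],[0,0,0],[0,0,0],[0,0,0],[0,0,0],[0,0,0],[0,0,0]]' --slide '[[0,0,-1.5],[0,0,-3],[0,0,-4.3],[0,0,-5.2],[0,0,-5.8],[0,0,-5.9],[0,0,-5.9]]' --jaw '[255,255,255,255,255,255,255]'

```text
clock: 12.7
position: [0.5555, 0.2293, 0.1057]
tool_rot: [[0.0, -1.0, -0.0], [-0.5, -0.0, 0.866], [-0.866, -0.0, -0.5]]
ft_force: [-0.4, -0.4, -3.1]
grip_width: 0.465
gripper_force: 121.2
```

Request:
send_rows --dr '[[0,0,0],[0,0,0],[0,0,0]]' --slide '[[0,0,-0.15],[0,0,-0.3],[0,0,-0.3]]' --jaw '[255,255,255]'

```text
clock: 13.08
position: [0.5552, 0.2293, 0.1023]
tool_rot: [[-0.0, -1.0, -0.001], [-0.501, -0.0, 0.866], [-0.866, 0.001, -0.501]]
ft_force: [0.6, 1.1, -3.9]
grip_width: 0.467
gripper_force: 121.2
```

Request:
send_rows --dr '[[0,0,0],[0,0,0],[0,0,0]]' --slide '[[0,0,-0.1],[0,0,-0.2],[0,0,-0.2]]' --jaw '[255,255,255]'

```text
clock: 13.45
position: [0.5552, 0.2293, 0.1002]
tool_rot: [[-0.001, -1.0, -0.0], [-0.5, -0.0, 0.866], [-0.866, 0.001, -0.5]]
ft_force: [0.2, -0.1, -3.1]
grip_width: 0.468
gripper_force: 121.2
```

Request:
send_rows --dr '[[0,0,0],[0,0,0],[0,0,0]]' --slide '[[0,0,-0.1],[0,0,-0.15],[0,0,-0.15]]' --jaw '[255,255,255]'

```text
clock: 13.82
position: [0.5554, 0.2295, 0.1001]
tool_rot: [[0.0, -1.0, -0.001], [-0.499, -0.001, 0.867], [-0.867, 0.0, -0.499]]
ft_force: [-2.9, -1.3, 5.2]
grip_width: 0.464
gripper_force: 121.6
```

Request:
send_rows --dr '[[0,0,0],[0,0,0],[0,0,0],[0,0,0]]' --slide '[[0,0,-0.03],[0,0,-0.03],[0,0,-0.03],[0,0,-0.03]]' --jaw '[255,255,255,255]' --squeeze 20

```text
clock: 14.32
position: [0.5554, 0.2295, 0.1001]
tool_rot: [[0.0, -1.0, -0.001], [-0.498, -0.001, 0.867], [-0.867, 0.0, -0.498]]
ft_force: [-3.6, -1.6, 6.7]
grip_width: 0.461
gripper_force: 121.8
```

Request:
send_rows --dr '[[0,0,0],[0,0,0],[0,0,0],[0,0,0],[0,0,0]]' --slide '[[0,0,0],[0,0,0],[0,0,0],[0,0,0],[0,0,0]]' --jaw '[120,90,60,0,0]'

```text
clock: 14.95
position: [0.5552, 0.2293, 0.0984]
tool_rot: [[-0.0, -1.0, -0.0], [-0.501, -0.0, 0.866], [-0.866, 0.001, -0.501]]
ft_force: [0.2, -0.1, -0.0]
grip_width: 1.001
gripper_force: 0.0
```

Run:
```python
from h import *
im=arm.read_camera("side");im2=arm.read_camera("top");s=arm.state();print(s["clock"],s["position"],s["ft_force"],s["grip_width"])
a=cv2.resize(im[150:400,150:350],None,fx=2,fy=2);b=cv2.resize(im2[170:310,160:290],None,fx=3,fy=3)
o=np.zeros((500,800,3),np.uint8);o[:,:400]=a;o[:420,400:790]=b
cv2.imwrite("pics/s7.png",o[:,:,::-1])
```

```text
15.05 [0.55522527 0.22928177 0.09844643] [0.4427378  1.01049279 0.5677939 ] 0.9988214066889308
```

View pics/s7.png

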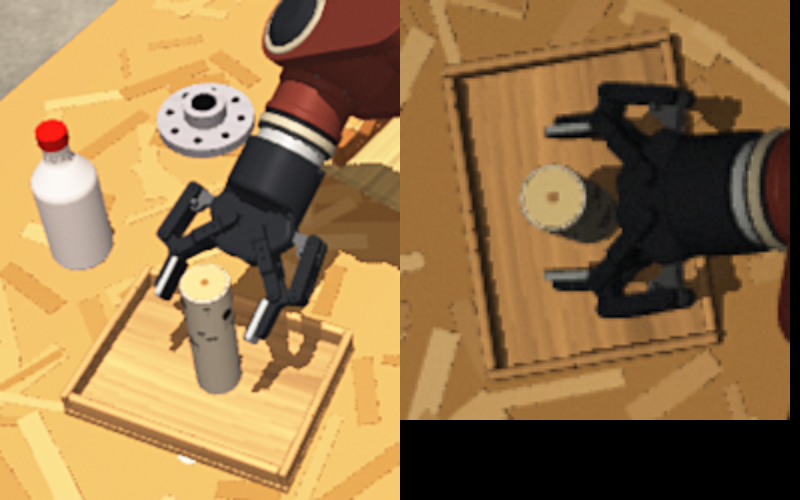

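The round stands upright and free in the tray, with the open fingers clear of it on both sides. I back off along the tool axis.

Request:
send_rows --dr '[[0,0,0],[0,0,0],[0,0,0],[0,0,0],[0,0,0],[0,0,0],[0,0,0],[0,0,0],[0,0,0],[0,0,0]]' --slide '[[0,-0.9,0.5],[0,-2.6,1.5],[0,-4.3,2.5],[0,-6.1,3.5],[0,-7.8,5],[0,-9.5,6.5],[0,-11.3,8],[0,-13,9.5],[0,-13,9.5],[0,-13,9.5]]' --jaw '[0,0,0,0,0,0,0,0,0,0]'

```text
clock: 16.3
position: [0.5549, 0.0994, 0.1931]
tool_rot: [[-0.001, -1.0, -0.001], [-0.5, -0.0, 0.866], [-0.866, 0.001, -0.5]]
ft_force: [0.5, -0.5, 0.1]
grip_width: 1.004
gripper_force: 0.0
```

Run:
```python
from h import *
im=arm.read_camera("side");s=arm.state();print(s["clock"],s["position"],s["ft_force"],abs(s["qvel"]).max())
cv2.imwrite("pics/s8.png",im[:,:,::-1])
```

```text
16.35 [0.55470439 0.09973433 0.19282041] [-0.02189829  0.04241542  0.60078344] 0.36054702262892585
```

View pics/s8.png

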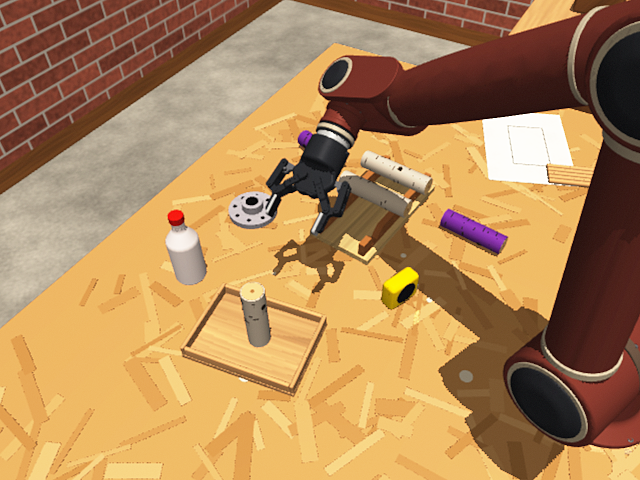

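The short round stands in the tray at about (256,315). The two long rounds lie in their notches, the bystanders have not moved, and the arm is clear. I hand in.

```bash
python3 -c "
from bench import arm
print(arm.close_job())"
```

```text
the job is handed in; nothing more can be done
None
```

I handed the job in at about 16 s: the short round stands upright in the seconds tray, on the end the level lift showed to be loaded, with the two long rounds in their notches, the bystanders unmoved and the arm clear.

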